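# Slack the belt grinder for a new belt

### The job

Get the bench belt grinder ready for a new belt: swing its belt guard up by the handle until it stands upright and leave it open, then press the sprung tension arm down by its hand pad past the last click of its ratchet. Keep it pressed down there yourself, a little beyond the catch so that the pawl carries no load, and finish while still holding it so, with the guard open and the loose things on the bench left where they are.

Things in the scene. Friction and masses are not known exactly. Their poses are not given: they have to be found in the camera images.
- grinder: bench belt grinder, belt off, fixed, place and yaw vary. Base 280 x 280 mm; upright side plate along its x axis (y +22 to +30 mm, top z 243 mm), motor on the plate's +y side (to y +178, z 162 mm), belt wheels on the -y side. Origin on the bench surface, z up; -x is the machine's front, where the tension arm's hand pad sticks out with free space above it
- guard (a joint): angle of the belt guard, rad: 0 closed (level), 1.57 upright, 1.85 fully back; starts at 0 to 0.3. A hood plate 150 x 92 mm over the small top wheel, hinged along the top of the side plate; its free edge, with a 30 mm skirt, is on the grinder's -y side and swings up and over towards +y. Stiff hinge, stays where left; about 3 to 8 N at the handle
- guard_handle (a point): middle of the guard's bow handle: a round steel bar, 12 mm diameter, 90 mm long, parallel to the grinder's x axis, its centre line 36 mm clear of the guard's top face; closed, it is 40 mm above the hinge axis and 70 mm from it towards -y, at z 283 mm. The axes turn with the guard: x along the bar, z out of the guard's top face
- guard_hinge (a point): point on the guard's hinge axis level with the middle of the handle (grinder x -10 mm, y +26 mm, z 243 mm); the hinge axis is parallel to the grinder's x axis
- tension_arm (a joint): angle of the tension arm, rad: 0 fully up, where its spring holds it, growing as the hand pad goes down, 0.33 bottom stop. A steel bar in front of the side plate, pivoted at its rear (grinder x +120, y 0, z +165 mm, axis along y). Ratchet teeth click past the pawl at 0.12, 0.19, 0.26; each then keeps the arm from rising. Takes 6 N at the pad to start, 12 at the bottom, 2 to 5 more at a click
- pad_top (a point): centre of the flat top of the tension arm's bare aluminium hand pad (56 mm along the arm, 50 mm wide, 12 mm thick), 285 mm in front of the arm's pivot; about 232 mm above the bench with the arm up, 138 mm at the bottom stop, moving on an arc about the pivot. The pad slopes 0.18 rad up to the front with the arm up, 0.15 down at the stop
- pawl (a joint): travel of the pawl, m: a sprung plunger through the side plate, 0 when fully out behind a tooth or between teeth, up to about 0.005 while a tooth is pushing it back. It works by itself; it need not be touched
- pawl_knob (a point): outer end of the pawl's black pull knob (22 mm diameter), on the +y side of the side plate near the front, about 159 mm above the bench
- spray_can: bystander: a spray can, 67 mm diameter, 176 mm tall, standing on the bench on the grinder's -y side; origin under its centre
- steel_block: bystander: a drilled steel block 50 x 75 x 25 mm lying on the bench on the grinder's +y side; origin under its centre
- flat_file: bystander: a flat file 305 mm long with a wooden handle, lying on the bench; its length is along its x axis

How it is judged:
On the way, in this order (a step that is already met when the one before it is completed fails the run):
1. the guard stands upright, the tension arm not yet pressed (value of joint guard above 1.3 rad and value of joint tension_arm below 0.1 rad), for 0.2 s.
2. the tension arm is pressed past the last click and the pawl has sprung out behind the last tooth (value of joint tension_arm above 0.265 rad and value of joint pawl below 0.0015 m and value of joint guard above 1.3 rad), for 0.2 s.
At the end, for the whole second after the job is handed in: Through the last second the fingers press the tension arm with over 3 N and hold it still beyond the last click (over 0.272 rad; click 0.26, stop 0.33); the pawl is out behind the last tooth (within 1.5 mm) and carries under 1 N; the guard is open over 1.3 rad (value of joint guard above 1.3 rad and value of joint tension_arm above 0.272 rad and value of joint pawl below 0.0015 m and contact force between pawl and tension_arm below 1 N and contact force between the fingers and tension_arm above 3 N and velocity of joint tension_arm between -0.05 and 0.05 rad/s); the arm keeps its last pose, push and grip.
It fails at once if the spray can is moved more than 30 mm or tipped (distance of spray_can from where it was at the start of the episode above 0.03 m or angle between spray_can's own z axis and vertical above 0.5 rad).
It fails at once if the steel block or the file is moved more than 30 mm (distance of any of steel_block, flat_file from where it was at the start of the episode above 0.03 m).
It also fails if it takes over 51 s, if anything falls off the work surface, if the arm or the gripper's body presses on something with over 40 N, if the wrist force passes 120 N, or if a joint passes its speed limit or range.

### The arm

A 7-joint arm with a two-finger parallel gripper is mounted at the origin on the work surface. World frame = base frame: x ahead of the robot, y to its left, z up, the work surface at z = 0. Lengths are in m, angles in rad, forces in N, time in s.
With the tool pointing down it reaches from about 0.425 to 0.875 m from the base axis. Payload 9.9 kg.
Tool frame: the origin (TCP) lies at the very end of the fingers, on their centre line; the grasp point (between the pads) lies 19 mm behind it; z points along the fingers, y is the line along which they close (so a half turn about z gives the same grasp; the last joint's range is limited). The gripper opens to 85 mm and grips with 20 to 120 N. Pads are 22 mm wide; open, the fingers measure 114 mm over their backs; the gripper's body (76 mm by 85 mm) begins 54 mm behind the grasp point. The pads swing forward as they close: fully open they stand 13 mm farther back than shut.
Start: joints at [1.068, 0.576, 0.025, 1.437, -0.015, 1.129, -0.057], TCP at [0.275, -0.617, 0.231] pointing down, gripper open.
Joint ranges: [-2.76, 2.76], [-0.34, 2.15], [-1.52, 1.57], [0.19, 2.46], [-1.09, 4.23], [0.17, 1.99], [-2.82, 2.82]. Speed limits (rad/s): [2.22, 2.22, 3.01, 3.01, 3.14, 3.14, 3.14].

### API

Orientations are given as a 3x3 rotation matrix whose columns are the frame's x, y, z axes.
In Python, from workcell import sense, optics, robot gives the robot as it stands.
- The arm moves only by the tool send_rows, never from a script. Its argument "moves" is text: rows parted by semicolons, each of 7 numbers parted by spaces: the opening, from -1 (shut) to 1 (fully open), then the shift along the tool's x, y, z in cm, then the turn, a rotation vector about the tool's x, y, z in rad. A call has 1 to 10 rows; each row is the pose to reach, as a shift and turn from the pose commanded when the call began, along the tool's axes at that moment; what a row does not reach only later rows make up. A row lasts 1/10 s, in which the tool goes at most 50 mm and 8.59 degrees, less where a joint would pass 70% of its speed; a pose out of reach is approached as far as the arm can. A call with a gripper value outside its range is refused whole. The fingers move at their own pace and stop on an object; "squeeze" is the grip in N (left out, the last holds). Time passes only in rows, so rows that repeat a pose let the fingers close. It gives the time, the measured TCP pose, the force, the opening and the grip force at its end, in the units of the state.
- sense(): the state, without advancing time (a new reading comes with each control period).
- optics.capture(name): name is "scene" or "top" or "wrist"; returns a dict with "pixels" (400x640x3 uint8, red, green, blue), "fov_y" (degrees; the focal length in pixels is half the picture's height over the tangent of half this angle, whatever the lens; pixels are square), "cx", "cy" (the principal point, pixels), "origin" and "attitude" of the camera in the world. Camera axes: x right, y up, looking along -z (the intrinsics and any distortion apply to the point x, -y, -z); pixel columns grow to the right and rows downward; lengths in m; the calibration is good to about 2 mm. A picture is of the moment at which its call begins. There is no depth.
- robot.job_done(): hands the job in; it is judged then, once.
The state is a dict: "time": time; "joint_pos": joint angles; "joint_vel": joint speeds; "joint_torque": joint torques, N m; "tool_pos": TCP position; "tcp_rot": TCP orientation; "force": force on the tool from outside, world axes, zero at the start; "moment": the same for the moment, N m; "grip_width": finger opening in m; "gripper_force": force on a finger pad.
Only numpy, scipy, OpenCV 4.12 (cv2) and the standard library are available. Lean on these libraries where they do the work, as an engineer would, in place of code of your own. Each camera call takes 0.05 s, during which the arm holds its last target. There are 200 camera calls.

## Working session

There is one attempt and no reset: what is moved stays moved. The work goes in short steps, Python scripts to look and compute and a tool call to move; the robot and the scene stay as the last step left them, time stands still between calls to the robot, and variables do not carry over. Pictures are saved under pics/ and viewed, at most 10 in all, crops included, and the job is handed in when it is done.

Besides the shell and the picture viewer there is one more tool, called after "Call:" as name(argument=value, ...) on one line, values as JSON. send_rows: Moves the arm, as the interface text tells. Its arguments: {"type":"object","properties":{"moves":{"type":"string"},"squeeze":{"type":"number"}},"required":["moves"]}

```bash
ls; mkdir -p pics
python3 - <<'E'
from workcell import sense, optics
import cv2,pickle,numpy as np
d={}
for n in("scene","top"):
    c=optics.capture(n);d[n]=c;cv2.imwrite(f"pics/{n}0.png",c["pixels"][:,:,::-1])
    print(n,{k:(np.round(v,4).tolist() if not isinstance(v,(str,dict)) else v) for k,v in c.items() if k!="pixels"})
pickle.dump(d,open("c0.pkl","wb"))
s=sense();print(s["time"],s["tool_pos"],s["tcp_rot"])
E
```

```text
pics
scene {'fov_y': 50.54, 'cx': 314.9881, 'cy': 203.1799, 'origin': [0.9376, -0.3896, 1.0876], 'attitude': [[0.7284, -0.5917, 0.3453], [0.6851, 0.6331, -0.3603], [-0.0054, 0.499, 0.8666]]}
top {'fov_y': 42.9074, 'cx': 320.6234, 'cy': 201.0133, 'origin': [0.3751, -0.0099, 1.6242], 'attitude': [[0.0192, 0.9918, -0.126], [-0.9997, 0.0176, -0.0141], [-0.0118, 0.1263, 0.9919]]}
0.1 [ 0.2743557  -0.61627105  0.23054862] [[ 9.13561241e-01  4.06700635e-01 -6.72136299e-04]
 [ 4.06701185e-01 -9.13560252e-01  1.34596783e-03]
 [-6.66310362e-05 -1.50298267e-03 -9.99998868e-01]]
```

View pics/scene0.png

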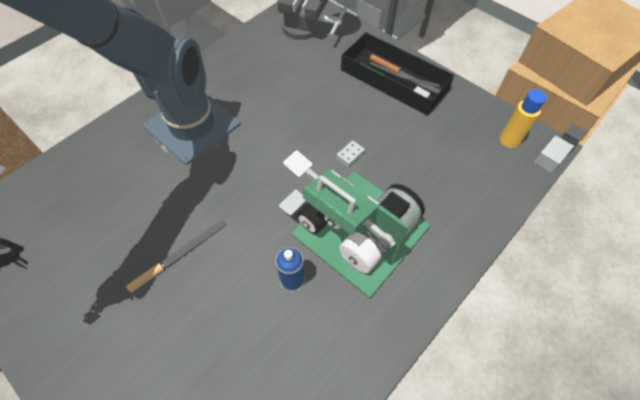

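View pics/top0.png

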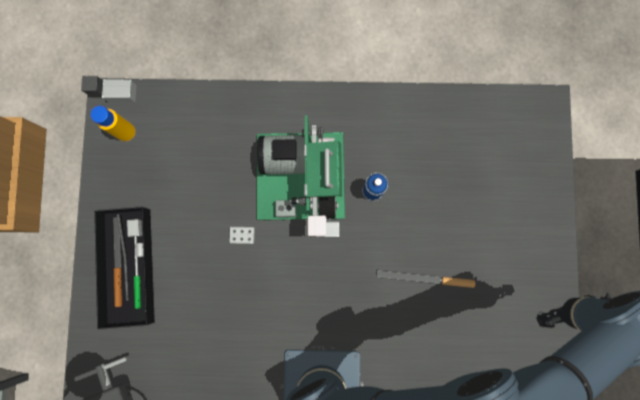

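Run:
```python
import cv2,pickle,numpy as np
d=pickle.load(open("c0.pkl","rb"))
a=d["scene"]["pixels"][140:300,260:440];b=d["top"]["pixels"][110:250,220:400]
o=np.zeros((600,400,3),np.uint8)
A=cv2.resize(a,None,fx=4,fy=4,interpolation=cv2.INTER_CUBIC)[:600]
B=cv2.resize(b,None,fx=4,fy=4,interpolation=cv2.INTER_CUBIC)
cv2.imwrite("pics/a.png",A[:,:,::-1]);cv2.imwrite("pics/b.png",B[:,:,::-1])
```

```text
(no output)
```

View pics/a.png

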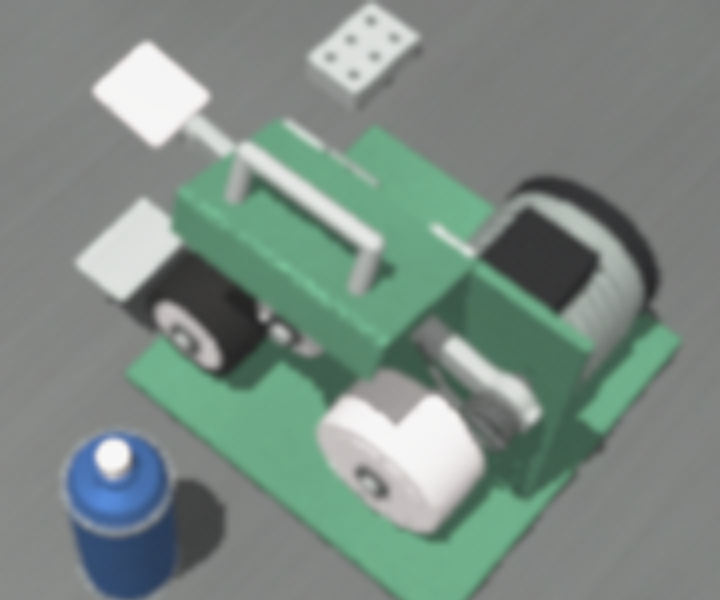

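View pics/b.png

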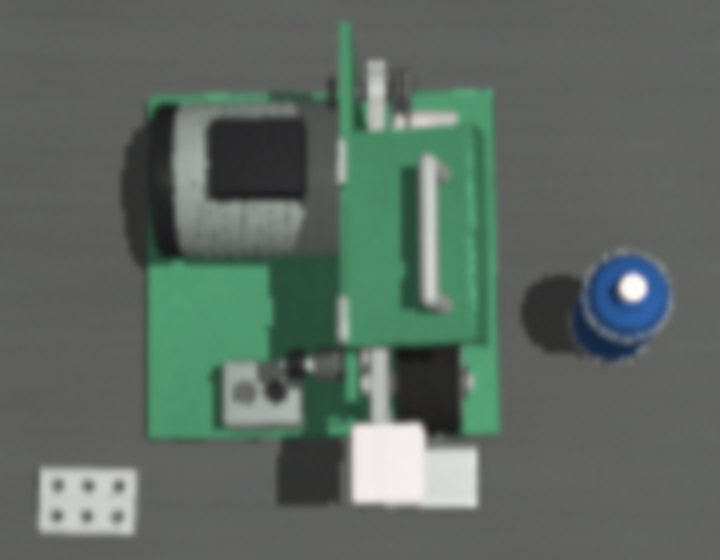

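```bash
cat > h.py <<'E'
import numpy as np
def proj(c,P):
    R=np.array(c["attitude"]);p=(np.atleast_2d(P)-c["origin"])@R
    f=200/np.tan(np.radians(c["fov_y"])/2)
    return np.c_[c["cx"]+f*p[:,0]/-p[:,2],c["cy"]-f*p[:,1]/-p[:,2]]
def handle(g,dx=0): return [-.01+dx,.026-.07*np.cos(g)+.04*np.sin(g),.243+.04*np.cos(g)+.07*np.sin(g)]
def world(P,x,y,w):
    c,s=np.cos(w),np.sin(w);return np.atleast_2d(P)@np.array([[c,s,0],[-s,c,0],[0,0,1]])+[x,y,0]
E
python3 - <<'E'
from h import *
import pickle
from scipy.optimize import least_squares
d=pickle.load(open("c0.pkl","rb"))
S=np.array([[297.6,163.1],[320.9,176.4],[353.4,200.9]])
T=np.array([[316.6,225.6],[326.9,185.4],[327.4,149.1],[257.1,133.4],[343.4,132.1],[343.9,217.9],[257.1,218.9]])
def r(q):
    x,y,w,g,zb=q
    A=[[-.165,0,.232],handle(g,-.045),handle(g,.045)]
    B=[[.14,.14,zb],[.14,-.14,zb],[-.14,-.14,zb],[-.14,.14,zb]]
    return np.r_[(proj(d["scene"],world(A,x,y,w))-S).ravel(),(proj(d["top"],world(A+B,x,y,w))-T).ravel()]
o=least_squares(r,[.6,0,0,.1,.015]);x,y,w,g,zb=o.x
print(o.x.round(4));print(r(o.x).reshape(-1,2).round(1))
print("pad",world([-.165,0,.232],x,y,w),"handle",world(handle(g),x,y,w),"hinge",world([-.01,.026,.243],x,y,w))
for gg in (.5,1,1.45,1.6):print(gg,world(handle(gg),x,y,w))
E
```

```text
[ 0.6424  0.0538  0.0746 -0.0715  0.1042]
[[ 3.4 -7.3]
 [ 3.4  4.9]
 [ 2.9  1.9]
 [-8.   2. ]
 [-3.7 -1. ]
 [-6.   2.4]
 [ 2.2  0.7]
 [ 7.1 -3.2]
 [12.4  2. ]
 [ 5.9  6.2]]
pad [[0.4778479  0.04154949 0.232     ]] handle [[0.63589567 0.00655179 0.27789628]] hinge [[0.63047917 0.07902876 0.243     ]]
0.5 [[0.63362819 0.03689251 0.31166309]]
1 [[0.63078937 0.07487802 0.32351506]]
1.45 [[0.62814848 0.11021512 0.31731002]]
1.6 [[0.62734706 0.1209388  0.31180217]]
```

Run:
```python
from h import *
import pickle
from scipy.optimize import least_squares
d=pickle.load(open("c0.pkl","rb"))
S=np.array([[297.6,163.1],[320.9,176.4],[353.4,200.9]])
T=np.array([[316.6,225.6],[326.9,185.4],[327.4,149.1],[257.1,133.4],[343.4,132.1],[343.9,217.9],[257.1,218.9]])
def r(q):
    x,y,w,g,bx,by,hz=q;zb=.012
    A=[[-.165,0,.232],handle(g,-.045),handle(g,.045)]
    B=[[bx+a*.14,by+b*.14,zb] for a,b in((1,1),(1,-1),(-1,-1),(-1,1))]
    return np.r_[(proj(d["scene"],world(A,x,y,w))-S).ravel(),(proj(d["top"],world(A+B,x,y,w))-T).ravel(),hz]
o=least_squares(r,[.6,0,0,.1,0,0,0]);x,y,w,g=o.x[:4]
print(o.x.round(4));print(r(o.x)[:-1].reshape(-1,2).round(1))
print("pad",world([-.165,0,.232],x,y,w),"handle",world(handle(g),x,y,w),"hinge",world([-.01,.026,.243],x,y,w))
for gg in (.5,1,1.45,1.6):print(gg,world(handle(gg),x,y,w))
for n,px in(("spray top",(377.5,181.5)),("file0",(377,272)),("file1",(475,283)),("block",(242,235))):
    c=d["top"];f=200/np.tan(np.radians(c["fov_y"])/2);v=np.array(c["attitude"])@[(px[0]-c["cx"])/f,-(px[1]-c["cy"])/f,-1]
    z=.17 if n[0]=="s" else .01
    print(n,np.array(c["origin"])+v*(z-c["origin"][2])/v[2])
```

```text
[0.6454 0.0234 0.0231 0.3188 0.0186 0.0562 0.    ]
[[-2.  -1.4]
 [ 0.8  1.3]
 [-0.2  0.2]
 [ 0.   1.2]
 [-0.3 -2.5]
 [-1.   0.3]
 [ 0.3 -0.4]
 [ 0.1  0.3]
 [ 0.4  0.4]
 [-0.8 -0.2]]
pad [[0.48049252 0.01954419 0.232     ]] handle [[ 0.63609745 -0.00479486  0.30292638]] hinge [[0.63484931 0.04912425 0.243     ]]
0.5 [[0.63582715 0.00688181 0.31166309]]
1 [[0.63494564 0.04496304 0.32351506]]
1.45 [[0.63412558 0.0803892  0.31731002]]
1.6 [[0.63387672 0.0911399  0.31180217]]
spray top [ 0.61959389 -0.15246995  0.17      ]
file0 [ 0.35879242 -0.16807018  0.01      ]
file1 [ 0.33069218 -0.47380206  0.01      ]
block [0.46691402 0.26075602 0.01      ]
```

The raised front white plate is the pad, at scene (298,163) and top (317,226). The handle bar runs from top (327,149) to (327,185). The fit residuals are about 1–2 px, so I'll move above the handle.

Call:
send_rows(moves="0.3 2 -1 -5 0 0 0; 0.3 4 -2 -10 0 0 0; 0.3 7 -4 -14 0 0 0.05; 0.3 10 -7 -17 0 0 0.1; 0.3 13 -9.5 -17 0 0 0.15; 0.3 17 -12 -17 0 0 0.2; 0.3 21 -15 -17 0 0 0.25; 0.3 25 -18 -17 0 0 0.3; 0.3 29 -20.6 -17 0 0 0.35; 0.3 33 -23.5 -17 0 0 0.396")

```text
time: 1.1
tool_pos: [0.4809, -0.2661, 0.4011]
tcp_rot: [[1.0, 0.02, -0.0], [0.02, -1.0, -0.0], [-0.0, 0.0, -1.0]]
force: [0.9, -0.2, -0.3]
grip_width: 0.0556
gripper_force: 0.0
```

Run:
```python
from workcell import sense
s=sense();print(s["time"],s["tool_pos"].round(4) if hasattr(s["tool_pos"],"round") else s["tool_pos"],s["tcp_rot"],s["force"])
```

```text
1.1 [ 0.4809 -0.2661  0.4011] [[ 9.99790804e-01  2.04507028e-02 -3.42145527e-04]
 [ 2.04506965e-02 -9.99790862e-01 -2.18850908e-05]
 [-3.42521536e-04  1.48833982e-05 -9.99999941e-01]] [ 0.91242327 -0.17443696 -0.33550074]
```

Call:
send_rows(moves="0 2 -3 0 0 0 0; 0 4 -6 0 0 0 0; 0 6 -9.5 0 0 0 0; 0 8 -13 0 0 0 0; 0 10 -16.5 0 0 0 0; 0 12 -20 0 0 0 0; 0 14 -23 0 0 0 0; 0 15.5 -25 0 0 0 0; 0 16 -25.8 0 0 0 0; 0 16 -25.8 0 0 0 0")

```text
time: 2.1
tool_pos: [0.6346, -0.0052, 0.4005]
tcp_rot: [[1.0, 0.025, -0.001], [0.025, -1.0, 0.0], [-0.001, -0.0, -1.0]]
force: [-0.1, -0.9, 0.4]
grip_width: 0.0427
gripper_force: 0.0
```

Run:
```python
from workcell import sense,optics
from h import *
import cv2
c=optics.capture("wrist");s=sense()
print(s["tool_pos"],s["grip_width"],s["joint_pos"])
cv2.imwrite("pics/w1.png",c["pixels"][:,:,::-1])
print(c["fov_y"],c["origin"],c["attitude"])
q=(.6454,.0234,.0231)
print(proj(c,world([handle(.32),handle(.32,-.045),handle(.32,.045),[-.165,0,.232]],*q)))
```

```text
[ 0.63417954 -0.00685063  0.40084318] 0.04293443776685718 [-0.00559228  0.42829603 -0.09885913  1.24079169  0.04174535  1.47555935
 -1.64768891]
60.56476385772628 [ 0.71408583 -0.00342552  0.54376188] [[ 2.45643426e-02  9.49044371e-01  3.14183664e-01]
 [-9.99698140e-01  2.34676251e-02  7.27316650e-03]
 [-4.70586692e-04 -3.14267485e-01  9.49334360e-01]]
[[316.9677799  201.09273724]
 [316.9220139  255.95557992]
 [317.01896292 139.73613883]
 [291.170201   317.5305434 ]]
```

View pics/w1.png

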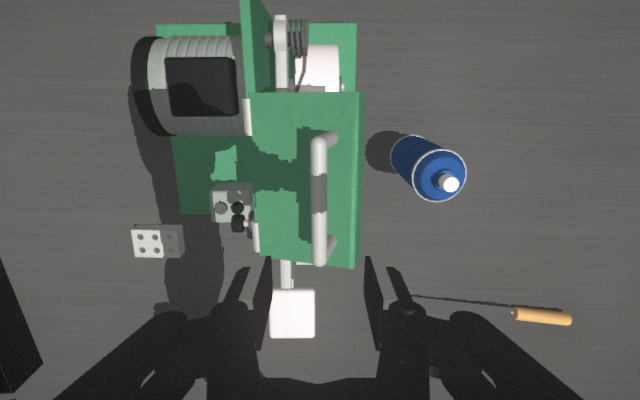

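The handle bar runs from (320,138) to (320,263), within about 2 mm of the prediction and midway between the fingers. The pad is at (292,314), also as predicted. I'll descend and grip.

Call:
send_rows(moves="0 0 0 3 0 0 0; 0 0 0 6 0 0 0; 0 0 0 8.5 0 0 0; 0 0 0 10 0 0 0; 0 0 0 11 0 0 0; 0 0 0 11.3 0 0 0; 0 0 0 11.3 0 0 0; -0.4 0 0 11.3 0 0 0; -0.8 0 0 11.3 0 0 0; -1 0 0 11.3 0 0 0", squeeze=25)

```text
time: 3.15
tool_pos: [0.6348, -0.0059, 0.289]
tcp_rot: [[1.0, 0.023, 0.001], [0.023, -1.0, 0.0], [0.001, -0.0, -1.0]]
force: [-0.1, 0.7, 3.7]
grip_width: 0.0107
gripper_force: 24.7
```

Call:
send_rows(moves="-1 0 0 0 0 0 0; -1 0 0 0 0 0 0; -1 0 0 0 0 0 0")

```text
time: 3.45
tool_pos: [0.6348, -0.0063, 0.2887]
tcp_rot: [[1.0, 0.023, 0.001], [0.023, -1.0, -0.0], [0.001, 0.0, -1.0]]
force: [0.7, -0.5, 4.1]
grip_width: 0.011
gripper_force: 24.8
```

Call:
send_rows(moves="-1 0 -0.6 -0.5 0 0 0; -1 0 -1.2 -0.93 0 0 0; -1 0 -1.9 -1.3 0 0 0; -1 0 -2.66 -1.63 0 0 0; -1 0 -3.4 -1.85 0 0 0; -1 0 -4.2 -2.03 0 0 0; -1 0 -5.0 -2.1 0 0 0; -1 0 -5.8 -2.1 0 0 0; -1 0 -5.8 -2.1 0 0 0")

```text
time: 4.35
tool_pos: [0.6332, 0.0509, 0.3116]
tcp_rot: [[1.0, 0.022, 0.002], [0.022, -1.0, -0.002], [0.002, 0.002, -1.0]]
force: [-4.8, -3.2, 16.9]
grip_width: 0.0108
gripper_force: 27.4
```

Call:
send_rows(moves="-1 0 0 -0.3 0 0 0; -1 0 -0.8 -0.25 0 0 0; -1 0 -1.6 -0.1 0 0 0; -1 0 -2.4 0.1 0 0 0; -1 0 -3.1 0.4 0 0 0; -1 0 -3.5 0.7 0 0 0; -1 0 -3.5 0.7 0 0 0")

```text
time: 5.05
tool_pos: [0.6322, 0.0873, 0.3024]
tcp_rot: [[1.0, 0.023, -0.0], [0.023, -1.0, -0.0], [-0.0, 0.0, -1.0]]
force: [-0.0, 0.8, 3.0]
grip_width: 0.0109
gripper_force: 26.6
```

Run:
```python
from workcell import sense,optics
import cv2
s=sense();print(s["tool_pos"],s["force"],s["moment"])
c=optics.capture("scene")
cv2.imwrite("pics/s2.png",cv2.resize(c["pixels"][130:290,240:440],None,fx=3,fy=3)[:,:,::-1])
```

```text
[0.63215325 0.08733942 0.30238808] [-0.01965341  0.79544504  2.96001094] [-0.24229772  0.15075928  0.09570429]
```

View pics/s2.png

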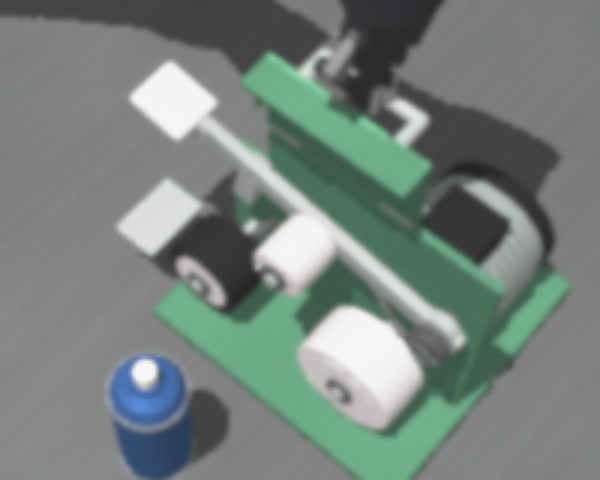

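The guard stands upright with its skirt edge at the top, and the fingers hold the bar clear of the plate. I'll open the fingers slightly and lift off.

Call:
send_rows(moves="-0.4 0 0 0 0 0 0; -0.4 0 0 0 0 0 0; -0.4 0 0 0 0 0 0; -0.4 0 0 -2 0 0 0; -0.4 0 0 -4 0 0 0; -0.4 0 0 -7 0 0 0; -0.4 0 0 -11 0 0 0; -0.4 0 0 -14 0 0 0; -0.4 0 0 -14 0 0 0")

```text
time: 6.0
tool_pos: [0.6335, 0.087, 0.4468]
tcp_rot: [[1.0, 0.022, 0.007], [0.022, -1.0, 0.002], [0.007, -0.001, -1.0]]
force: [0.4, 0.5, -0.4]
grip_width: 0.0257
gripper_force: 0.0
```

Call:
send_rows(moves="-1 -3 1.5 0 0 0 0; -1 -6 3 0 0 0 0; -1 -9 4.5 0 0 0 0; -1 -12 6 0 0 0 0; -1 -14.5 6.4 0 0 0 0; -1 -15.2 6.4 3 0 0 0; -1 -15.2 6.4 7 0 0 0; -1 -15.2 6.4 11 0 0 0; -1 -15.2 6.4 15 0 0 0; -1 -15.2 6.4 15 0 0 0")

```text
time: 7.0
tool_pos: [0.4787, 0.0188, 0.2878]
tcp_rot: [[1.0, 0.023, -0.009], [0.023, -1.0, -0.001], [-0.009, 0.001, -1.0]]
force: [-0.4, 0.2, 0.4]
grip_width: 0.0
gripper_force: 0.0
```

Run:
```python
from workcell import sense,optics
from h import *
import cv2
s=sense();print(s["tool_pos"],s["force"],s["grip_width"])
a=optics.capture("scene")["pixels"][130:290,240:440];b=optics.capture("wrist")["pixels"]
cv2.imwrite("pics/s3.png",np.hstack([cv2.resize(a,(400,320)),cv2.resize(b,(400,320))])[:,:,::-1])
```

```text
[0.47865112 0.01884237 0.28777369] [-0.40889149  0.17000975  0.4033485 ] 1.6113564648906506e-05
```

View pics/s3.png

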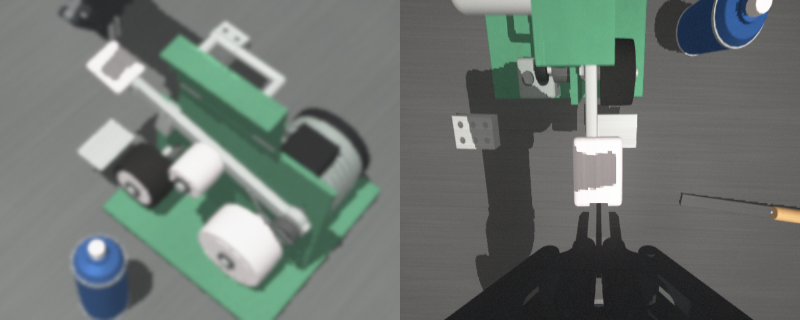

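The guard is still open, the loose items look undisturbed, and the shut fingers are lined up with the pad centre (wrist half, x≈598). I'll press.

Call:
send_rows(moves="-1 0 0 2.5 0 0 0; -1 0 0 4.5 0 0 0; -1 0 0 5.5 0 0 0; -1 0 0 6 0 0 0; -1 0 0 6.5 0 0 0; -1 0 0 6.5 0 0 0")

```text
time: 7.7
tool_pos: [0.4823, 0.0194, 0.2285]
tcp_rot: [[1.0, 0.023, 0.001], [0.023, -1.0, 0.0], [0.001, -0.0, -1.0]]
force: [-3.9, -0.9, 8.7]
grip_width: -0.0002
gripper_force: 3.4
```

Call:
send_rows(moves="-1 0 0 1 0 0 0; -1 0 0 2 0 0 0; -1 -0.1 0 3 0 0 0; -1 -0.2 0 4 0 0 0; -1 -0.3 0 5 0 0 0; -1 -0.4 0 6 0 0 0; -1 -0.5 0 6.8 0 0 0; -1 -0.6 0 7.5 0 0 0; -1 -0.7 0 8 0 0 0; -1 -0.7 0 8 0 0 0")

```text
time: 8.7
tool_pos: [0.4791, 0.0194, 0.1497]
tcp_rot: [[1.0, 0.022, 0.008], [0.022, -1.0, 0.001], [0.008, -0.001, -1.0]]
force: [3.7, -0.4, 11.6]
grip_width: 0.0001
gripper_force: 5.9
```

Call:
send_rows(moves="-1 0 0 0 0 0 0; -1 0 0 0 0 0 0; -1 0 0 0 0 0 0; -1 0 0 0 0 0 0; -1 0 0 0 0 0 0")

```text
time: 9.2
tool_pos: [0.4791, 0.0194, 0.1502]
tcp_rot: [[1.0, 0.022, 0.009], [0.022, -1.0, 0.001], [0.009, -0.001, -1.0]]
force: [2.6, -1.2, 12.1]
grip_width: -0.0001
gripper_force: 5.9
```

Call:
send_rows(moves="-1 0 0 0.2 0 0 0; -1 0 0 0.4 0 0 0; -1 0 0 0.4 0 0 0; -1 0 0 0.4 0 0 0; -1 0 0 0.4 0 0 0; -1 0 0 0.4 0 0 0; -1 0 0 0.4 0 0 0")

```text
time: 9.9
tool_pos: [0.4793, 0.0194, 0.1463]
tcp_rot: [[1.0, 0.022, 0.009], [0.022, -1.0, 0.001], [0.009, -0.001, -1.0]]
force: [4.1, -1.2, 12.9]
grip_width: -0.0
gripper_force: 6.0
```

Run:
```python
from workcell import sense,optics
from h import *
import cv2
s=sense();print(s["tool_pos"],s["force"],s["joint_vel"])
a=optics.capture("scene")["pixels"][130:290,240:440];b=optics.capture("wrist")["pixels"]
cv2.imwrite("pics/s4.png",np.hstack([cv2.resize(a,(400,320)),cv2.resize(b,(400,320))])[:,:,::-1])
```

```text
[0.47927674 0.01939709 0.1462575 ] [ 4.05189952 -1.21014171 12.8786097 ] [-0.00077754 -0.00152338  0.00040004  0.00112726  0.00042572 -0.00051911
  0.00074157]
```

View pics/s4.png

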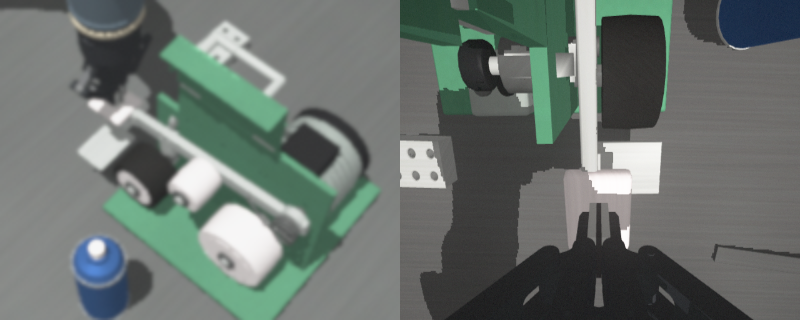

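The guard is open, the fingers sit steady on the pressed-down pad at about 0.30 rad with 13 N, and the stop hasn't been reached. I'll hand the job in.

```bash
python3 -c "
from workcell import robot
print(robot.job_done())"
```

```text
the job is handed in; nothing more can be done
None
```

I handed the job in with the guard upright at about 1.5 rad and the fingers still pressing the tension arm at about 0.30 rad with 13 N; the loose items looked undisturbed in the camera views, and no verdict was returned.

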